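# Lock a bench leg's joint with the long T-key

### The arm

A 6-joint arm with a two-finger parallel gripper is mounted at the origin on the work surface. World frame = base frame: x ahead of the robot, y to its left, z up, the work surface at z = 0. Lengths are in m, angles in rad, forces in N, time in s.
With the tool pointing down it reaches from about 0.35 to 0.975 m from the base axis. Payload 4.9 kg.
Tool frame: the origin (TCP) lies midway between the tips of the shut fingers; the grasp point (between the pads) lies 19 mm behind it; z points along the fingers, y is the line along which they close (so a half turn about z gives the same grasp; the last joint's range is limited). The gripper opens to 85 mm and grips with 20 to 120 N. Pads are 22 mm wide; open, the fingers measure 114 mm over their backs; the gripper's body (76 mm by 85 mm) begins 54 mm behind the grasp point. The pads swing forward as they close: fully open they stand 13 mm farther back than shut.
Start: joints at [-1.325, 0.053, 1.613, -0, 1.476, -0.119], TCP at [0.223, -0.584, 0.231] pointing down, gripper open.
Joint ranges: [-3.01, 3.01], [-1.01, 2.22], [0.06, 2.58], [-1.02, 4.17], [0.09, 2.62], [-3.14, 3.14]. Speed limits (rad/s): [2.57, 2.57, 3.14, 3.14, 3.14, 3.14].

### API

Orientations are given as a unit quaternion [w, x, y, z].
In Python, from plant import state, grab_frame, job_done, cut_out, place_of gives the robot as it stands.
- The arm moves only by the tool jog_arm, never from a script. Its argument "motion" is text: rows parted by semicolons, each of 7 numbers parted by spaces: the opening in per cent of the stroke, from 0 (shut) to 100 (fully open), then the shift along the tool's x, y, z as a fraction of full scale, then the turn, a rotation vector about the tool's x, y, z as a fraction of full scale. A call has exactly 5 rows; each row is the pose to reach, as a shift and turn from the pose commanded when the call began, along the tool's axes at that moment; what a row does not reach only later rows make up. Full scale, the value 1, is 50 cm for a shift and 1.5 rad for a turn. A row lasts 1/8 s, in which the tool goes at most 62.5 mm and 10.7 degrees, less where a joint would pass 70% of its speed; a pose out of reach is approached as far as the arm can. A call with a number of a shift or a turn outside -1 to 1 is refused whole. A call with a gripper value outside its range is refused whole. The fingers move at their own pace and stop on an object; the grip force is fixed at half the most. Time passes only in rows, so rows that repeat a pose let the fingers close, or fill a call up. It gives the time, the measured TCP pose, the force, the opening and the grip force at its end, in the units of the state.
- state(): the state, without advancing time (a new reading comes with each control period).
- grab_frame(name): name is "side" or "top"; returns a dict with "color" (420x560x3 uint8, red, green, blue), "range_z" (420x560 float32, m along the optical axis (not along the pixel's ray), 0 where there is no reading), "intrinsics" (3x3 intrinsics, pixels), "world_from_camera" (4x4, takes a point from camera to world coordinates). Camera axes: x right, y up, looking along -z (the intrinsics and any distortion apply to the point x, -y, -z); pixel columns grow to the right and rows downward; lengths in m; the calibration is good to about 2 mm. A picture is of the moment at which its call begins.
- job_done(): hands the job in; it is judged then, once.
Trained networks look in the newest picture that a camera, given by its name, has taken for a name from the list of things; names that differ only in an ending like _2 or _b are one class to them, and where a whole thing is asked for, a point or a joint stands for the part that bears it (a point fixed in the world has none). Each returns a list of dicts, best first, with "p" (0 to 1); they miss things now and then, are a little off and sometimes report something else, mostly with a low value. They report only what shows in the picture. A call takes as long as a camera call. They do not tell look-alikes from the thing itself.
- cut_out(camera, thing): "pixels" (420x560 bool, what is visible of it).
- place_of(camera, thing): "at" ([x, y, z] in m, in world coordinates, good to about 4 mm: a listed point, or the origin of a listed thing).
The state is a dict: "time": time; "joint_pos": joint angles; "joint_vel": joint speeds; "joint_efforts": joint torques, N m; "tool_pos": TCP position; "tool_rot": TCP orientation; "contact_force": force on the tool from outside, world axes, zero at the start; "ft_torque": the same for the moment, N m; "gripper_width": opening from 0.0 (shut) to 1.0 (fully open); "grasp_force": force on a finger pad.
Only numpy, scipy, OpenCV 4.12 (cv2) and the standard library are available. Lean on these libraries where they do the work, as an engineer would, in place of code of your own. Each camera call takes 0.05 s, during which the arm holds its last target. There are 200 camera calls.

### The job

Lock the rail into its leg: take the long steel T-key with the square socket foot out of its stand, lower it (do not drop it) down the deep shaft of the hollow wooden leg that has the rail fitted to it until the socket sits fully over the square stem at the bottom, and turn it clockwise, seen from above, as far as the stem goes. Let go and leave the key standing upright on the stem.

Things in the scene. Friction and masses are not known exactly. Their poses are not given: they have to be found in the camera images.
- tkey: Steel T-key (0.35-0.65 kg) upright in a wooden stand 45 mm high. Origin: centre of its foot's underside, z up. Foot: square tube 40 mm outside, 32 inside, 50 deep, sides along x, y. Rod 16 mm thick. Crossbar 16x16x100 mm along y, its middle 178 mm above the origin; grip its middle from above, closing along x. Stand pocket 37 mm deep. Not the slim 130 mm driver with a black bar.
- leg: Hollow light-wood post fixed to the bench, 110 mm square, 135 high, with a rail (170 long, 28 thick, top at 115 mm) on its +x face, away from the robot. Walls 18 mm; open shaft 74 mm square, floor 10 mm above the bench. Origin: centre of the underside, axes square to the faces, z up. A like leg with shaft and stem but no rail is a spare: leave it.
- stem_top (a point): Stem's tip, mid-shaft in the leg. Steel stem: 26 mm square for 30 mm up from the shaft floor, then tapers to 10 mm square at this point, 46 mm above the floor. x, y square to its sides (and the leg's at joint 0), turn with it. The key fits in four ways; fully down its origin is 46 mm below this point, on the floor. Play: 6 mm, and up to 16 deg before it drives the stem.
- lock_stem (a joint): Turn of the stem in rad, 0 to 1.05, growing clockwise seen from above; 1.05 is the stop, locked. Starts between 0 and 0.3, stays where it is left, takes about 0.2 N m to turn.
Not all that is in view belongs to the job. Of the things like the tkey, leave any that is pink or purple; of the rest the larger one is meant.

How it is judged:
On the way, in this order (a step that is already met when the one before it is completed fails the run):
1. the key's socket is down over the square stem of the leg with the rail (horizontal distance between tkey and stem_top below 0.012 m and z of tkey in the frame of stem_top below -0.034 m), for 0.1 s.
2. the stem is turned clockwise to within 10 degrees of its stop with the key on it (all of step 1 and value of joint lock_stem above 0.87 rad), for 0.1 s.
At the end, for the whole second after the job is handed in: the stem is within 10 degrees of its clockwise stop (joint above 0.87 rad), and the key is let go and stands still in the shaft of the leg with the rail, within 11 degrees of upright, its foot within 12 mm sideways of the stem's axis and within 12 mm of fully down (all of step 2 and angle between tkey's own z axis and vertical below 0.2 rad and linear speed of tkey below 0.05 m/s); the robot touches nothing.
It fails at once if the key is dropped down the shaft (falls faster than 0.5 m/s inside it) (horizontal distance between tkey and stem_top below 0.037 m and z of tkey in the frame of stem_top below 0.075 m and linear speed of tkey above 0.5 m/s).
It also fails if it takes over 45 s, if anything falls off the work surface, if the arm or the gripper's body presses on something with over 40 N, if the wrist force passes 120 N, or if a joint passes its speed limit or range.

## Working session

There is one attempt and no reset: what is moved stays moved. The work goes in short steps, Python scripts to look and compute and a tool call to move; the robot and the scene stay as the last step left them, time stands still between calls to the robot, and variables do not carry over. Pictures are saved under pics/ and viewed, at most 10 in all, crops included, and the job is handed in when it is done.

Besides the shell and the picture viewer there is one more tool, called as name(argument=value, ...) on one line, values as JSON. jog_arm: Moves the arm, as the interface text tells. Shift numbers are shares of 50 cm and turn numbers shares of 1.5 rad, none past 1 either way. Its arguments: {"type":"object","properties":{"motion":{"type":"string"}},"required":["motion"]}

```bash
mkdir -p pics; python3 - <<'E'
from plant import *
import cv2,numpy as np
s=state();print(s)
ims=[]
for c in("side","top"):
    f=grab_frame(c);cv2.imwrite(f"pics/{c}0.png",f["color"][...,::-1]);np.savez(f"{c}0.npz",**f)
    print(f["intrinsics"],f["world_from_camera"])
    for t in("tkey","leg","stem_top"):
        for d in place_of(c,t): print(c,t,d)
E
```

```text
{'time': 0.0, 'joint_pos': array([-1.32501759e+00,  5.33819424e-02,  1.61433166e+00, -1.68010991e-05,
        1.47601546e+00, -1.19008314e-01]), 'joint_vel': array([-1.86454059e-03, -4.51185605e-04,  5.30890175e-04,  7.71242539e-05,
       -3.28368823e-04, -1.38713156e-03]), 'joint_efforts': array([-5.94328640e-05, -3.93685198e+01, -3.70169771e+01, -6.53143707e-05,
        7.18084804e-03,  1.15107147e-05]), 'tool_pos': array([ 0.22280223, -0.58324883,  0.23002499]), 'tool_rot': array([-1.06553250e-03,  9.83411656e-01,  1.81384601e-01, -7.60084164e-05]), 'contact_force': array([-0.55122834,  0.60832719,  0.2485188 ]), 'ft_torque': array([-0.0003453 ,  0.02754837, -0.0218566 ]), 'grasp_force': 0.0, 'gripper_width': 0.9990233111447233}
[[454.5158508    0.         278.30399483]
 [  0.         454.5158508  205.43133481]
 [  0.           0.           1.        ]] [[-0.67524786  0.40240902 -0.61814829 -0.23995799]
 [-0.73725786 -0.34304869  0.58203817  0.58729023]
 [ 0.02216244  0.84875472  0.52832211  0.72073738]
 [ 0.          0.          0.          1.        ]]
side tkey {'at': [0.3904,
[... 205 characters left out ...]
0.         271.26944672]
 [  0.         441.89741074 212.12508026]
 [  0.           0.           1.        ]] [[-1.52635055e-02  9.78324225e-01 -2.06515706e-01  2.92610981e-01]
 [-9.99879359e-01 -1.55292177e-02  3.34377452e-04 -1.25980326e-01]
 [-2.87989780e-03  2.06495896e-01  9.78443228e-01  1.04181222e+00]
 [ 0.00000000e+00  0.00000000e+00  0.00000000e+00  1.00000000e+00]]
top tkey {'at': [0.4919, -0.183, 0.0071], 'p': 0.91}
top tkey {'at': [0.5564, -0.483, -0.0006], 'p': 0.9}
top tkey {'at': [0.3882, -0.507, -0.0036], 'p': 0.81}
top tkey {'at': [0.6302, -0.1705, -0.001], 'p': 0.59}
top leg {'at': [0.5493, 0.0477, 0.001], 'p': 0.95}
top stem_top {'at': [0.5532, 0.0429, 0.0556], 'p': 0.45}
```

View pics/side0.png

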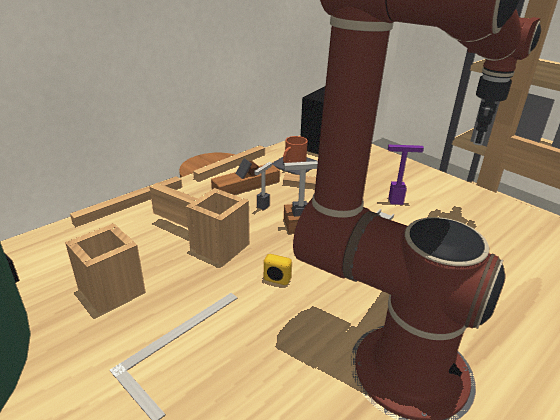

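View pics/top0.png

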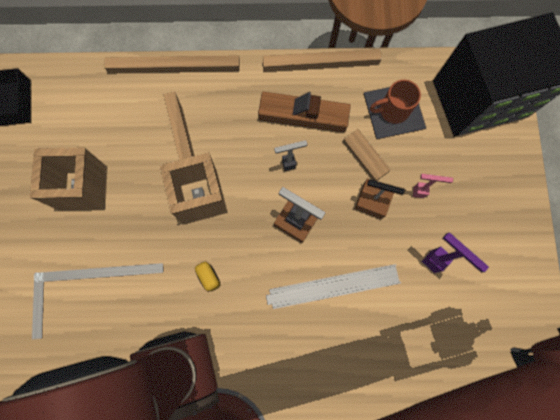

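The top view shows the real key in its stand at about (298,210), and the leg with the rail at (193,188). The leg at (65,178) is the spare, and the purple, pink, black-bar and small T-keys are decoys. Next I'll measure from depth.

```bash
cat > h.py <<'E'
import numpy as np,cv2
def cloud(f):
    K=f["intrinsics"];T=f["world_from_camera"];z=f["range_z"]
    v,u=np.indices(z.shape)
    P=np.stack([(u-K[0,2])/K[0,0]*z,-(v-K[1,2])/K[1,1]*z,-z],-1)
    W=P@T[:3,:3].T+T[:3,3];W[z==0]=np.nan
    return W
def rect(p,n):
    r=cv2.minAreaRect((p[:,:2]*1000).astype(np.float32));b=cv2.boxPoints(r)
    print(n,len(p),"c",np.round(r[0],1),"size",np.round(r[1],1),"ang",round(r[2],1),"zmed",np.median(p[:,2]).round(4));return r
E
python3 - <<'E'
from h import *
for c in("top","side"):
    f=np.load(c+"0.npz");W=cloud(f)
    def sel(x,y,r,z0,z1):
        return W[(np.hypot(W[...,0]-x,W[...,1]-y)<r)&(W[...,2]>z0)&(W[...,2]<z1)]
    print(c)
    rect(sel(.493,-.185,.075,.18,.21),"bar")
    rect(sel(.493,-.185,.075,.035,.05),"stand")
    rect(sel(.552,.046,.09,.129,.142),"legtop")
    rect(sel(.552,.046,.03,.05,.065),"stemtip")
    s=sel(.552,.046,.03,.03,.065)
    if len(s):rect(s,"stem")
f=np.load("top0.npz")
cv2.imwrite("pics/c1.png",cv2.resize(np.hstack([f["color"][150:230,155:235],f["color"][170:250,260:340]])[...,::-1],(800,400),interpolation=cv2.INTER_CUBIC))
E
```

```text
top
bar 463 c [ 489.4 -186.1] size [99.6 17.1] ang 57.4 zmed 0.1944
stand 573 c [ 482.8 -181.7] size [80.2 64.6] ang 57.1 zmed 0.0457
legtop 1488 c [551.6  45.5] size [111.9 110.2] ang 14.6 zmed 0.1358
stemtip 49 c [550.9  44.7] size [17.6 17.6] ang 16.2 zmed 0.0549
stem 108 c [552.   45.4] size [23.4 25.9] ang 14.8 zmed 0.0495
side
bar 221 c [ 493.8 -180.2] size [88.8 21.7] ang 57.7 zmed 0.1903
stand 184 c [ 503.8 -166.9] size [35.5 85.2] ang 56.6 zmed 0.043
legtop 728 c [552.4  46.6] size [113.1 113.2] ang 15.4 zmed 0.1334
stemtip 0 c [0. 0.] size [0. 0.] ang 0.0 zmed nan
  return _methods._mean(a, axis=axis, dtype=dtype,
  ret = ret.dtype.type(ret / rcount)
```

View pics/c1.png

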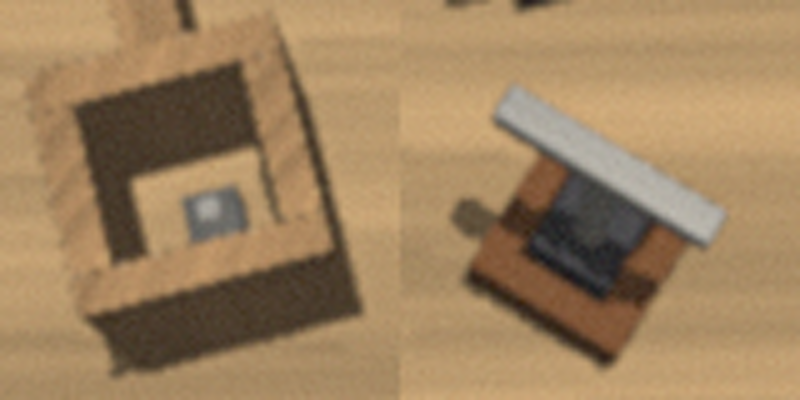

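The crop shows the leg at a yaw of about 15° and its stem (215,212) at about 10°. The key's bar lies at about 57.5° yaw. Moving above the key.

```bash
cat >> h.py <<'E'
from scipy.spatial.transform import Rotation as R
def go(x,y,z,yaw):
    """tool-down target, yaw of tool x in deg -> shift, turn fractions"""
    from plant import state
    s=state();q=s["tool_rot"];r=R.from_quat(np.r_[q[1:],q[0]])
    a=np.radians(yaw);t=R.from_matrix(np.array([[np.cos(a),np.sin(a),0],[np.sin(a),-np.cos(a),0],[0,0,-1]]))
    print("t",round(s["time"],2),"at",s["tool_pos"].round(4),"yaw",np.degrees(np.arctan2(*r.as_matrix()[[1,0],0])).round(2),
     "w",round(s["gripper_width"],3),"F",s["contact_force"].round(1),"M",s["ft_torque"].round(2),"j6",s["joint_pos"][5].round(2))
    print("shift",(r.inv().apply(np.array([x,y,z])-s["tool_pos"])/.5).round(4),"turn",((r.inv()*t).as_rotvec()/1.5).round(4))
E
python3 -c "
from h import *
go(.49,-.185,.265,57.5)"
```

```text
t 0.4 at [ 0.223  -0.5838  0.2311] yaw 20.9 w 1.001 F [ 0.   1.2 -0.1] M [ 0.01  0.07 -0.  ] j6 -0.12
shift [ 0.7835 -0.5546 -0.0676] turn [-2.000e-04 -1.000e-04 -4.258e-01]
```

jog_arm(motion="100 0.783 -0.555 -0.068 0 0 -0.426;100 0.783 -0.555 -0.068 0 0 -0.426;100 0.783 -0.555 -0.068 0 0 -0.426;100 0.783 -0.555 -0.068 0 0 -0.426;100 0.783 -0.555 -0.068 0 0 -0.426")

```text
time: 1.02
tool_pos: [0.397, -0.323, 0.2538]
tool_rot: [0.0, 0.877, 0.481, 0.0]
contact_force: [1.1, -1.1, -0.3]
gripper_width: 0.997
grasp_force: 0.0
```

```bash
python3 -c "
from h import *
go(.49,-.185,.225,57.5)"
```

```text
t 1.02 at [ 0.397  -0.323   0.2538] yaw 57.51 w 0.997 F [ 1.1 -1.1 -0.3] M [-0.04 -0.03 -0.02] j6 -0.26
shift [0.3327 0.0085 0.0576] turn [0.0007 0.0001 0.0002]
```

jog_arm(motion="100 0.333 0.008 0 0 0 0;100 0.333 0.008 0 0 0 0;100 0.333 0.008 0 0 0 0;100 0.333 0.008 0 0 0 0;100 0.333 0.008 0 0 0 0")

```text
time: 1.65
tool_pos: [0.4888, -0.1868, 0.2534]
tool_rot: [0.0, 0.877, 0.481, -0.0]
contact_force: [-0.3, -0.4, 1.5]
gripper_width: 1.002
grasp_force: 0.0
```

```bash
python3 -c "
from h import *
go(.49,-.1855,.167,57.5)"
```

```text
t 1.65 at [ 0.4888 -0.1868  0.2534] yaw 57.52 w 1.002 F [-0.3 -0.4  1.5] M [ 0.01 -0.02  0.01] j6 0.06
shift [0.0035 0.0007 0.1727] turn [-0.      0.0004  0.0002]
```

jog_arm(motion="100 0.003 0.001 0.1 0 0 0;100 0.003 0.001 0.172 0 0 0;100 0.003 0.001 0.172 0 0 0;0 0.003 0.001 0.172 0 0 0;0 0.003 0.001 0.172 0 0 0")

```text
time: 2.28
tool_pos: [0.4914, -0.1865, 0.17]
tool_rot: [0.002, 0.877, 0.481, 0.001]
contact_force: [0.0, -0.1, -0.9]
gripper_width: 0.605
grasp_force: 0.0
```

jog_arm(motion="0 0 0 0 0 0 0;0 0 0 0 0 0 0;0 0 0 0 0 0 0;0 0 0 0 0 0 0;0 0 0 -0.02 0 0 0")

```text
time: 2.9
tool_pos: [0.4885, -0.1844, 0.1749]
tool_rot: [-0.003, 0.877, 0.481, -0.002]
contact_force: [0.0, -0.8, -6.9]
gripper_width: 0.174
grasp_force: 58.7
```

```bash
python3 -c "
from h import *
go(.49,-.1855,.335,57.5)"
```

```text
t 2.9 at [ 0.4885 -0.1844  0.1749] yaw 57.52 w 0.174 F [ 0.  -0.8 -6.9] M [-0.03 -0.12  0.01] j6 0.06
shift [-3.000e-04  1.800e-03 -3.202e-01] turn [-0.004   0.0002  0.0002]
```

jog_arm(motion="0 0 0 -0.05 0 0 0;0 0 0 -0.12 0 0 0;0 0 0 -0.2 0 0 0;0 0 0 -0.28 0 0 0;0 0 0 -0.34 0 0 0")

```text
time: 3.52
tool_pos: [0.4896, -0.185, 0.3471]
tool_rot: [-0.001, 0.877, 0.481, -0.001]
contact_force: [-1.1, -1.4, -6.7]
gripper_width: 0.179
grasp_force: 59.1
```

```bash
python3 -c "
from h import *
go(.552,.0455,.35,100)"
```

```text
t 3.52 at [ 0.4896 -0.185   0.3471] yaw 57.52 w 0.179 F [-1.1 -1.4 -6.7] M [-0.04 -0.01  0.02] j6 0.06
shift [ 0.4559 -0.1422 -0.0055] turn [-0.002  -0.0006 -0.4943]
```

jog_arm(motion="0 0.04 -0.012 0 0 0 -0.05;0 0.1 -0.032 0 0 0 -0.12;0 0.17 -0.054 0 0 0 -0.2;0 0.25 -0.079 0 0 0 -0.28;0 0.32 -0.1 0 0 0 -0.36")

```text
time: 4.15
tool_pos: [0.5331, -0.022, 0.3447]
tool_rot: [-0.002, 0.715, 0.699, -0.001]
contact_force: [0.4, 0.3, -6.0]
gripper_width: 0.174
grasp_force: 59.1
```

```bash
python3 -c "
from h import *
go(.552,.0455,.35,100)"
```

```text
t 4.15 at [ 0.5331 -0.022   0.3447] yaw 88.7 w 0.174 F [ 0.4  0.3 -6. ] M [-0.01 -0.03  0.  ] j6 -0.16
shift [ 0.1359  0.0347 -0.0106] turn [-0.0033 -0.0009 -0.1315]
```

jog_arm(motion="0 0.06 0.015 -0.005 0 0 -0.07;0 0.11 0.028 -0.01 0 0 -0.132;0 0.136 0.035 -0.01 0 0 -0.132;0 0.136 0.035 -0.01 0 0 -0.132;0 0.136 0.035 -0.01 0 0 -0.132")

```text
time: 4.78
tool_pos: [0.553, 0.0431, 0.3517]
tool_rot: [-0.0, 0.645, 0.764, -0.001]
contact_force: [-0.6, 0.1, -6.2]
gripper_width: 0.174
grasp_force: 59.1
```

```bash
python3 - <<'E'
from h import *
from plant import *
go(.552,.0455,.35,100)
a=[]
for c in("top","side"):
    f=grab_frame(c);W=cloud(f);np.savez(c+"1.npz",**f)
    def sel(x,y,r,z0,z1):
        return W[(np.hypot(W[...,0]-x,W[...,1]-y)<r)&(W[...,2]>z0)&(W[...,2]<z1)]
    for z0 in(.18,.2,.215):
        p=sel(.552,.0455,.06,z0,z0+.015)
        if len(p)>5: rect(p,c+str(z0))
    p=sel(.552,.0455,.06,.15,.24); print(c,p[:,2].min() if len(p) else 0)
    print(place_of(c,"tkey"))
    a.append(cv2.resize(f["color"],(400,300)))
cv2.imwrite("pics/m1.png",np.hstack(a)[...,::-1])
E
```

```text
t 4.78 at [0.553  0.0431 0.3517] yaw 99.71 w 0.174 F [-0.6  0.1 -6.2] M [-0.05 -0.    0.03] j6 -0.23
shift [ 0.0051 -0.0011  0.0034] turn [-0.0011  0.0002 -0.0034]
top0.18 12 c [542.   30.3] size [24.  48.6] ang 53.3 zmed 0.1933
top0.2 66 c [542.5  31.3] size [27.6 54.4] ang 53.0 zmed 0.2071
top0.215 71 c [542.9  31.6] size [27.5 55.8] ang 53.9 zmed 0.2226
top 0.19124196487279954
[{'at': [0.6298, -0.168, 0.0006], 'p': 0.91}, {'at': [0.5509, 0.0465, 0.1908], 'p': 0.9}, {'at': [0.3887, -0.5066, -0.001], 'p': 0.88}, {'at': [0.558, -0.4812, -0.0019], 'p': 0.58}]
side0.18 39 c [540.3  49.7] size [54.7 28.5] ang 59.6 zmed 0.1927
side0.2 135 c [541.5  52.5] size [54.8 30.7] ang 54.5 zmed 0.2076
side0.215 133 c [542.1  51.1] size [54.2 29. ] ang 54.6 zmed 0.222
side 0.18718948192120166
[{'at': [0.5562, 0.0442, 0.1913], 'p': 0.94}, {'at': [0.5565, -0.4855, 0.0014], 'p': 0.77}, {'at': [0.6295, -0.1659, -0.0008], 'p': 0.76}]
```

View pics/m1.png

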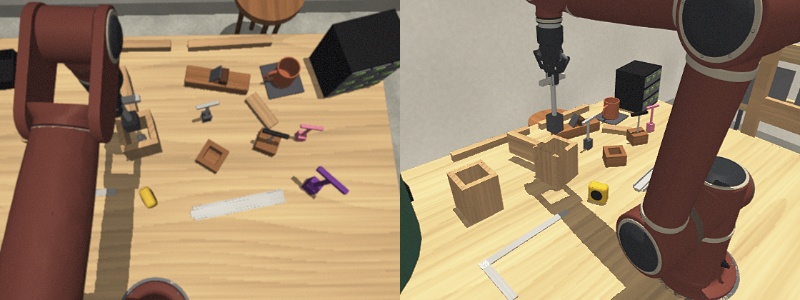

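Key and foot hang straight, centred on the TCP, above the railed leg (top view about (135,125)); the correction needed is about +3 mm in y. Going down the shaft to just above the tip.

```bash
python3 -c "
from h import *
go(.5525,.0463,.230,100)"
```

```text
t 4.97 at [0.5532 0.0431 0.3524] yaw 99.72 w 0.171 F [ 1.4  0.1 -6.2] M [-0.05  0.02  0.05] j6 -0.23
shift [ 0.0065 -0.0004  0.2448] turn [-0.0001  0.0001 -0.0033]
```

jog_arm(motion="0 0.0065 0 0.02 0 0 0;0 0.0065 0 0.07 0 0 0;0 0.0065 0 0.13 0 0 0;0 0.0065 0 0.18 0 0 0;0 0.0065 0 0.22 0 0 0")

```text
time: 5.6
tool_pos: [0.5521, 0.0472, 0.2403]
tool_rot: [-0.001, 0.644, 0.765, -0.001]
contact_force: [0.5, 0.2, -5.7]
gripper_width: 0.172
grasp_force: 59.1
```

jog_arm(motion="0 0 0 0.02 0 0 0;0 0 0 0.025 0 0 0;0 0 0 0.025 0 0 0;0 0 0 0.025 0 0 0;0 0 0 0.025 0 0 0")

```text
time: 6.22
tool_pos: [0.5532, 0.0471, 0.2308]
tool_rot: [0.001, 0.644, 0.765, 0.0]
contact_force: [0.3, -0.2, -6.0]
gripper_width: 0.17
grasp_force: 59.1
```

```bash
python3 -c "
from h import *
go(.5525,.0463,.175,100)"
```

```text
t 6.22 at [0.5532 0.0471 0.2308] yaw 99.8 w 0.17 F [ 0.3 -0.2 -6. ] M [ 0.07 -0.04 -0.01] j6 -0.22
shift [-0.0012 -0.0019  0.1116] turn [ 0.001   0.0002 -0.0023]
```

jog_arm(motion="0 -0.0012 -0.001 0.02 0 0 0;0 -0.0012 -0.001 0.035 0 0 0;0 -0.0012 -0.001 0.05 0 0 0;0 -0.0012 -0.001 0.065 0 0 0;0 -0.0012 -0.001 0.065 0 0 0")

```text
time: 6.85
tool_pos: [0.5518, 0.0464, 0.1962]
tool_rot: [-0.001, 0.644, 0.765, -0.001]
contact_force: [0.0, -0.5, -5.6]
gripper_width: 0.176
grasp_force: 59.1
```

jog_arm(motion="0 0 0 0.008 0 0 0;0 0 0 0.016 0 0 0;0 0 0 0.024 0 0 0;0 0 0 0.032 0 0 0;0 0 0 0.032 0 0 0")

```text
time: 7.48
tool_pos: [0.552, 0.0464, 0.1808]
tool_rot: [-0.0, 0.644, 0.765, -0.0]
contact_force: [-0.4, 0.4, -7.5]
gripper_width: 0.173
grasp_force: 59.1
```

```bash
python3 -c "
from h import *
go(.5525,.0463,.169,100)"
```

```text
t 7.47 at [0.552  0.0464 0.1808] yaw 99.8 w 0.173 F [-0.4  0.4 -7.5] M [ 0.02 -0.03  0.03] j6 -0.22
shift [-0.0004  0.0009  0.0235] turn [-0.0007 -0.0002 -0.0023]
```

jog_arm(motion="0 0 0 0.005 0 0 0;0 0 0 0.01 0 0 0;0 0 0 0.014 0 0 0;0 0 0 0.018 0 0 0;0 0 0 0.018 0 0 0")

```text
time: 8.1
tool_pos: [0.5523, 0.0465, 0.1721]
tool_rot: [-0.0, 0.644, 0.765, -0.0]
contact_force: [-0.3, 0.3, -5.9]
gripper_width: 0.176
grasp_force: 59.1
```

jog_arm(motion="0 0 0 0.001 0 0 0;0 0 0 0.002 0 0 0;0 0 0 0.003 0 0 0;0 0 0 0.004 0 0 0;0 0 0 0.004 0 0 0")

```text
time: 8.72
tool_pos: [0.5525, 0.0464, 0.1706]
tool_rot: [0.0, 0.644, 0.765, 0.0]
contact_force: [-0.2, -0.7, -5.1]
gripper_width: 0.177
grasp_force: 59.2
```

jog_arm(motion="0 0 0 0.001 0 0 0.06;0 0 0 0.002 0 0 0.13;0 0 0 0.002 0 0 0.2;0 0 0 0.002 0 0 0.27;0 0 0 0.002 0 0 0.34")

```text
time: 9.35
tool_pos: [0.5531, 0.0462, 0.1706]
tool_rot: [0.001, 0.817, 0.577, 0.0]
contact_force: [-0.2, -0.2, -3.0]
gripper_width: 0.175
grasp_force: 59.6
```

jog_arm(motion="0 0 0 0 0 0 0.06;0 0 0 0 0 0 0.12;0 0 0 0 0 0 0.18;0 0 0 0 0 0 0.24;0 0 0 0 0 0 0.3")

```text
time: 9.98
tool_pos: [0.5531, 0.0462, 0.1706]
tool_rot: [0.001, 0.925, 0.38, 0.001]
contact_force: [0.6, 0.6, -3.0]
gripper_width: 0.175
grasp_force: 59.6
```

```bash
python3 -c "
from h import *
go(.5525,.0463,.169,34)"
```

```text
t 9.97 at [0.5531 0.0462 0.1706] yaw 44.67 w 0.175 F [ 0.6  0.6 -3. ] M [-0.1   0.11  0.27] j6 0.74
shift [-0.0007 -0.001   0.0032] turn [ 0.0011 -0.0006  0.1242]
```

Moment Mz is about 0.27, so the key is driving the stem. On to the stop.

jog_arm(motion="0 0 0 0 0 0 0.03;0 0 0 0 0 0 0.06;0 0 0 0 0 0 0.09;0 0 0 0 0 0 0.12;0 0 0 0 0 0 0.12")

```text
time: 10.6
tool_pos: [0.5531, 0.0462, 0.1706]
tool_rot: [0.001, 0.955, 0.297, 0.001]
contact_force: [-0.4, 0.7, -1.5]
gripper_width: 0.174
grasp_force: 59.8
```

```bash
python3 -c "
from h import *
go(.5525,.0463,.169,34)"
```

```text
t 10.6 at [0.5531 0.0462 0.1706] yaw 34.52 w 0.174 F [-0.4  0.7 -1.5] M [-0.11  0.09  0.13] j6 0.92
shift [-0.0009 -0.0008  0.0032] turn [ 0.001  -0.0008  0.0061]
```

jog_arm(motion="0 0 0 0 0 0 0.015;0 0 0 0 0 0 0.03;0 0 0 0 0 0 0.045;0 0 0 0 0 0 0.055;0 0 0 0 0 0 0.055")

```text
time: 11.22
tool_pos: [0.5531, 0.0463, 0.1706]
tool_rot: [0.0, 0.967, 0.257, 0.001]
contact_force: [-1.2, -1.2, 4.9]
gripper_width: 0.173
grasp_force: 60.8
```

```bash
python3 -c "
from h import *
go(.5525,.0463,.169,30)"
```

```text
t 11.22 at [0.5531 0.0463 0.1706] yaw 29.73 w 0.173 F [-1.2 -1.2  4.9] M [-0.22  0.2   0.22] j6 1.0
shift [-0.0011 -0.0007  0.0031] turn [ 0.0008 -0.0011 -0.0031]
```

jog_arm(motion="0 0 0 0 0 0 0.015;0 0 0 0 0 0 0.03;0 0 0 0 0 0 0.04;0 0 0 0 0 0 0.05;0 0 0 0 0 0 0.05")

```text
time: 11.85
tool_pos: [0.5532, 0.0463, 0.1706]
tool_rot: [0.001, 0.975, 0.221, 0.001]
contact_force: [-0.4, -2.2, 5.6]
gripper_width: 0.173
grasp_force: 61.1
```

```bash
python3 - <<'E'
from h import *
from plant import *
go(.5525,.0463,.169,30)
f=grab_frame("side");W=cloud(f);np.savez("side2.npz",**f)
m=(np.hypot(W[...,0]-.552,W[...,1]-.046)<.07)&(W[...,2]>.16)&(W[...,2]<.2)
p=W[m];rect(p,"bar")
cv2.imwrite("pics/s2.png",cv2.resize(f["color"][80:290,160:440],(800,600))[...,::-1])
E
```

```text
t 11.85 at [0.5532 0.0463 0.1706] yaw 25.54 w 0.173 F [-0.4 -2.2  5.6] M [-0.26  0.12  0.86] j6 1.07
shift [-0.0012 -0.0006  0.0031] turn [ 0.001  -0.001  -0.0518]
bar 352 c [549.1  50.9] size [99.7 33.9] ang 34.7 zmed 0.1894
```

View pics/s2.png

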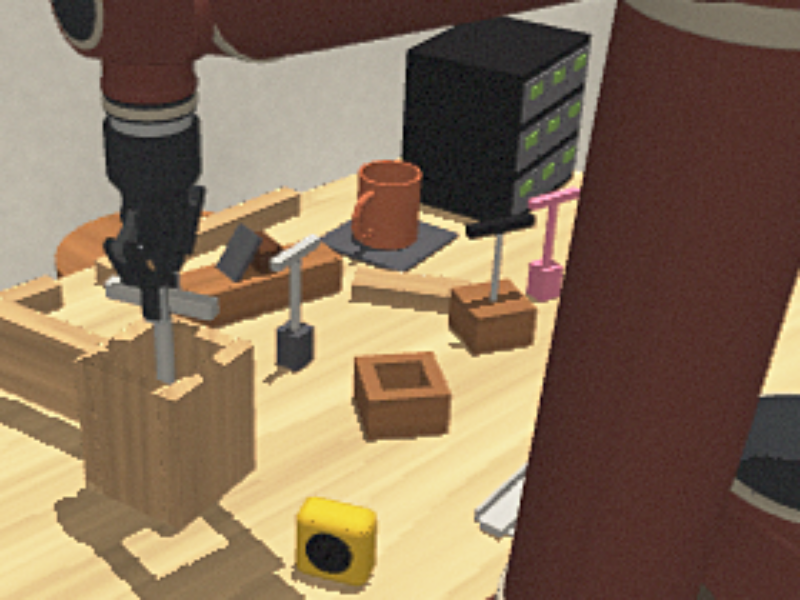

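The bar grip at (160,298) is intact and the key is upright in the leg. The moment jumped to 0.86 N m, well above 0.2, so the stem is at its stop. I'll ease the twist slightly, open and withdraw.

jog_arm(motion="0 0 0 0 0 0 -0.02;0 0 0 0 0 0 -0.035;0 0 0 0 0 0 -0.035;60 0 0 0 0 0 -0.035;60 0 0 0 0 0 -0.035")

```text
time: 12.52
tool_pos: [0.552, 0.0466, 0.1686]
tool_rot: [-0.0, 0.969, 0.246, -0.0]
contact_force: [-0.7, 0.4, 0.7]
gripper_width: 0.585
grasp_force: 0.0
```

jog_arm(motion="60 0 0 0 0 0 0;60 0 0 0 0 0 0;60 0 0 -0.06 0 0 0;60 0 0 -0.15 0 0 0;60 0 0 -0.25 0 0 0")

```text
time: 13.15
tool_pos: [0.5519, 0.0465, 0.2948]
tool_rot: [-0.0, 0.969, 0.246, -0.001]
contact_force: [0.2, -0.1, -0.2]
gripper_width: 0.602
grasp_force: 0.0
```

jog_arm(motion="60 -0.1 0 -0.05 0 0 0;60 -0.2 0 -0.1 0 0 0;60 -0.3 0 -0.1 0 0 0;60 -0.4 0 -0.1 0 0 0;60 -0.4 0 -0.1 0 0 0")

```text
time: 13.78
tool_pos: [0.3752, -0.0498, 0.3451]
tool_rot: [0.001, 0.97, 0.244, 0.001]
contact_force: [-0.1, 0.7, -1.1]
gripper_width: 0.598
grasp_force: 0.0
```

```bash
python3 - <<'E'
from h import *
from plant import *
go(.5525,.0463,.3,30)
a=[]
for c in("top","side"):
    f=grab_frame(c);W=cloud(f)
    m=(np.hypot(W[...,0]-.552,W[...,1]-.046)<.07)
    p=W[m&(W[...,2]>.175)&(W[...,2]<.205)]
    if len(p)>5: rect(p,c+"bar");q=p[np.argsort(p@[.9,.42,0])];n=len(q)//5;print("end z",np.median(q[:n,2]),np.median(q[-n:,2]))
    print(place_of(c,"tkey")[:3])
    a.append(cv2.resize(f["color"][60:270,130:410] if c=="side" else f["color"][120:270,100:300],(400,300)))
cv2.imwrite("pics/e1.png",np.hstack(a)[...,::-1])
E
```

```text
t 13.78 at [ 0.3752 -0.0498  0.3451] yaw 28.27 w 0.598 F [-0.1  0.7 -1.1] M [-0.01 -0.02  0.05] j6 0.75
shift [ 0.4031 -0.0016  0.0911] turn [ 0.0016 -0.0014 -0.0201]
topbar 215 c [568.8  54.7] size [59.7 16.1] ang 28.2 zmed 0.1969
end z 0.19682747479190954 0.19690514790937452
[{'at': [0.5534, -0.4805, -0.0024], 'p': 0.86}, {'at': [0.6294, -0.1717, 0.001], 'p': 0.75}, {'at': [0.3905, -0.5077, -0.0005], 'p': 0.72}]
sidebar 346 c [551.9  46.9] size [102.   22.7] ang 25.1 zmed 0.1911
end z 0.19044778304408294 0.1918619076023983
[{'at': [0.6287, -0.1644, -0.0009], 'p': 0.8}, {'at': [0.3897, -0.5043, 0.0018], 'p': 0.78}, {'at': [0.5596, -0.4861, 0.0022], 'p': 0.7}]
```

View pics/e1.png

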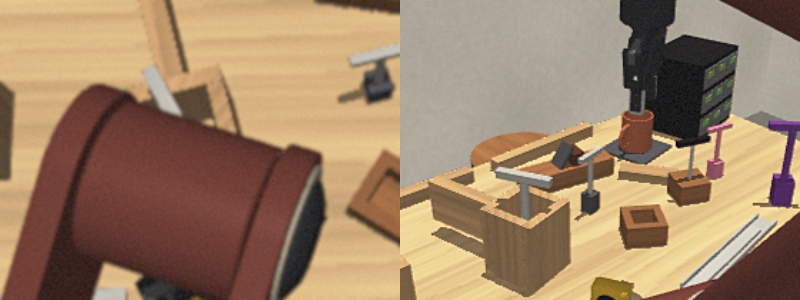

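The key stands upright and level at (525,190). Its bar top is at 0.197 m, so it is fully down. Its yaw of 28° matches the stem at its stop, and the gripper is clear. Handing in.

```bash
python3 -c "
from plant import *
print(job_done())"
```

```text
the job is handed in; nothing more can be done
None
```

I lowered the T-key onto the stem, turned it clockwise to the stop and let go; it stands upright and fully down in the railed leg. I handed the job in at about 14 s, and no verdict came back.

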